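# Load lane cards into the feeder and snug its guide with the thumbwheel

## Robot

A 6-joint arm with a two-finger parallel gripper is mounted at the origin on a cart in front of the work surface, level with it; the furniture and walls round the work are solid. World frame = base frame: x ahead of the robot, y to its left, z up, the work surface at z = 0. Lengths are in mm, angles in rad, forces in N, time in s.
With the tool pointing down it reaches from about 350 to 975 mm from the base axis. Payload 7.1 kg.
Tool frame: the origin (TCP) lies at the very end of the fingers, on their centre line; the grasp point (between the pads) lies 19 mm behind it; z points along the fingers, y is the line along which they close (so a half turn about z gives the same grasp; the last joint's range is limited). The gripper opens to 88 mm and grips with 3 to 60 N. Pads are 20 mm wide; open, the fingers measure 115 mm over their backs; the gripper's body (75 mm by 178 mm) begins 61 mm behind the grasp point.
Start: joints at [1.31, 0.423, 1.63, -0, 1.089, -0.019], TCP at [149.625, 606.809, 222.675] pointing down, gripper open.
Joint ranges: [-3, 3], [-0.9, 2.11], [0.09, 2.58], [-1.31, 4.45], [0.11, 2.69], [-2.54, 2.54]. Speed limits (rad/s): [2.39, 2.39, 3.01, 3.14, 3.14, 3.14].

## Interface

Orientations are given as a rotation vector (axis times angle).
In Python, from workcell import * gives the robot as it stands.
- The arm moves only by the tool step_arm, never from a script. Its argument "deltas" is a list of rows, each a list of 3 entries, a list of its own where there are three numbers: the shift along the tool's x, y, z in units of 300 mm (1.0 is 300 mm), then the turn, a rotation vector about the tool's x, y, z in units of 1.5 rad (1.0 is 1.5 rad), then the gripper command: -1 is shut, 1 is fully open, values between are in proportion. In form: [[[dx, dy, dz], [rx, ry, rz], gripper], ...]. A call has 1 to 20 rows; each row is the pose to reach, as a shift and turn from the pose commanded when the call began, along the tool's axes at that moment; what a row does not reach only later rows make up. A row lasts 1/12 s, in which the tool goes at most 41.7 mm and 7.16 degrees, less where a joint would pass 70% of its speed; a pose out of reach is approached as far as the arm can. A call with a number of a shift or a turn outside -1 to 1 is refused whole. A call with a gripper value outside its range is refused whole. The fingers move at their own pace and stop on an object; the grip force is fixed at half the most. Time passes only in rows, so rows that repeat a pose let the fingers close. It gives the time, the measured TCP pose, the force, the opening and the grip force at its end, in the units of the state.
- get_obs(): the state, without advancing time (a new reading comes with each control period).
- get_image(name): name is "scene" or "top" or "wrist"; returns a dict with "pixels" (480x640x3 uint8, red, green, blue), "fx", "fy", "cx", "cy" (pixels), "T" (4x4, takes a point from camera to world coordinates). Camera axes: x right, y down, z forward; pixel columns grow to the right and rows downward; lengths in mm; the calibration is good to about 2 mm. A picture is of the moment at which its call begins. There is no depth.
- close_job(): hands the job in; it is judged then, once.
The state is a dict: "t": time; "qpos": joint angles; "qvel": joint speeds; "joint_torque": joint torques, N m; "ee_pos": TCP position; "orientation": TCP orientation; "ft_force": force on the tool from outside, world axes, zero at the start; "moment": the same for the moment, N m; "width": finger opening in mm; "grasp_force": force on a finger pad.
Only numpy, scipy, OpenCV 4.12 (cv2) and the standard library are available. Lean on these libraries where they do the work, as an engineer would, in place of code of your own. Each camera call takes 0.05 s, during which the arm holds its last target. There are 200 camera calls.

## Task

Load the thick stack of white-and-blue lane cards flat onto the bed of the grey card feeder, lengthwise between the low side lips, and let go. Then roll the feeder's half-sunk thumbwheel with a fingertip until its steel guide has pushed the stack fully home against the fixed end stop and closed up snug. Never push the guide plate itself, and leave the other things on the desk where they are.

Things in the scene. Friction and masses are not known exactly. Their poses are not given: they have to be found in the camera images.
- lane_cards: Loose stack of plastic lane cards, white with a blue band and blue edge lines, behaves as one solid block 56 (x) x 88 (y) x 22 (z) mm, about 0.11 to 0.23 kg. Origin: centre of its underside; z up; the long side is its y axis. It starts flat on the desk, away from the feeder. It may be loaded either way round.
- card_feeder: Grey card feeder, screwed to the desk (fixed), box 190 (x) x 160 (y) x 30 (z) mm; origin: centre of its underside; z up; flat top deck at z = 30 mm. Its +y half is the card bed, along x: fixed end stop at the +x end, moving guide plate at the -x end. On the -y half is the thumbwheel.
- card_bed (a point): Point on the deck (feeder frame x 31, y 28, z 30 mm; feeder's axes) where the centre of the stack's underside lies once fully home, its long side along x. The bed lies between two steel lips along x, 4 mm high, 3 mm thick, inner faces 32 mm either side of this point.
- end_stop (a point): Foot of the inner face of the fixed steel end stop, on the deck (feeder frame x 75, y 28, z 30 mm). The stop is 64 mm wide, 8 mm thick, 30 mm high above the deck.
- guide_plate: Upright steel guide plate that slides along the feeder's x on the card bed, 6 mm thick, 52 mm wide, top 29.5 mm above the deck. Origin: foot of its flat inner face (the face toward the end stop), on the deck. It must not be pushed directly; it is driven only by the thumbwheel and stays where it is left.
- guide (a joint): Travel of the guide plate toward the end stop, m: 0 fully open (face at feeder x = -40 mm, 115 mm from the end stop), 0.044 fully closed. With the 88 mm stack against the end stop the guide touches it at 0.027. It starts part open, leaving 11 to 25 mm more than the length of the stack.
- thumbwheel (a joint): Turn of the thumbwheel, rad, 0 to 4.89; guide travel = 9 mm per rad (half the rim's). Rolling the wheel's top toward the end stop (feeder +x) closes the guide, back opens it. It takes about 1.2 N at the rim, 2 N while the guide pushes the stack; once snug the wheel stops hard: end the stroke when the resistance rises and lift straight off.
- wheel_top (a point): Top of the thumbwheel's rim at mid-width (feeder frame x 0, y -56, z 39 mm). Black ribbed rubber wheel, radius 18 mm, 12 mm wide, axle along feeder y, only 9 mm out of the deck, in a 52 x 22 mm bezel 2 mm high. The axle is rigid, the rim grippy: press lightly from above (about 4 to 10 N) and stroke along feeder x, several times.
- ticket_pad: Bystander: thin turquoise banded ticket pad 57 x 92 x 10 mm, much thinner than the lane cards. Origin: centre of its underside.
- date_stamp: Bystander: upright hand stamp 30 x 46 x 74 mm with a red grip. Origin: centre of its underside.
- coin_roll: Bystander: paper-wrapped coin roll standing upright, 26 mm across, 52 mm high. Origin: centre of its underside.
- gel_pen: Bystander: pen 142 mm long (y), 14 mm across, lying on the desk. Origin: centre of its underside.
Mind the look-alikes: they are no part of the job. What is shaped like the lane_cards but orange or yellow is not meant.

How it is judged:
By the outcome, as a careful person would: the job done as asked, in the order asked, and still so for the second after the job is handed in, with the robot touching nothing.
It also fails if it takes over 54 s, if anything falls off the work surface, if the arm or the gripper's body presses on something with over 40 N, if the wrist force passes 120 N, or if a joint passes its speed limit or range.

## Working session

There is one attempt and no reset: what is moved stays moved. The work goes in short steps, Python scripts to look and compute and a tool call to move; the robot and the scene stay as the last step left them, time stands still between calls to the robot, and variables do not carry over. Pictures are saved under pics/ and viewed, at most 10 in all, crops included, and the job is handed in when it is done.

Besides the shell and the picture viewer there is one more tool, called after "Request:" as a command line: name --argument value ..., lists and objects as JSON in quotes. step_arm: Moves the arm, as the interface text tells. Its arguments: {"type":"object","properties":{"deltas":{"type":"array","items":{"type":"array"}}},"required":["deltas"]}

```bash
mkdir -p pics; python3 - <<'E'
from workcell import *
import cv2,numpy as np
o=get_obs();print({k:np.round(v,3).tolist() for k,v in o.items()})
for n in("scene","top"):
    i=get_image(n);cv2.imwrite(f"pics/{n}0.png",i["pixels"][:,:,::-1]);print(n,i["fx"],i["fy"],i["cx"],i["cy"],np.round(i["T"],3).tolist())
E
```

```text
{'t': 0.0, 'qpos': [1.31, 0.424, 1.631, 0.0, 1.089, -0.019], 'qvel': [-0.0, 0.001, 0.0, 0.002, 0.001, -0.0], 'joint_torque': [0.002, -54.464, -27.366, 0.064, 0.023, -0.0], 'ee_pos': [149.473, 606.293, 221.937], 'orientation': [-0.379, -3.118, 0.002], 'ft_force': [0.303, 0.993, -0.527], 'moment': [0.059, -0.039, -0.017], 'grasp_force': 0.0, 'width': 87.496}
scene 447.03481300649474 447.03481300649474 313.85418670765984 232.88615247147214 [[0.761, -0.417, 0.497, 25.446], [-0.649, -0.482, 0.589, -606.784], [-0.006, -0.77, -0.637, 703.779], [0.0, 0.0, 0.0, 1.0]]
top 577.5033042740595 577.5033042740595 312.2323527609297 237.43338336662003 [[0.403, -0.868, 0.291, 47.034], [-0.915, -0.379, 0.137, -206.267], [-0.009, -0.322, -0.947, 1657.658], [0.0, 0.0, 0.0, 1.0]]
```

View pics/scene0.png

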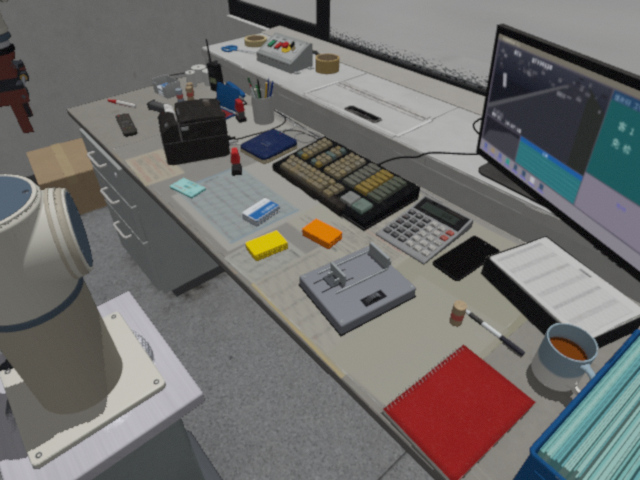

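View pics/top0.png

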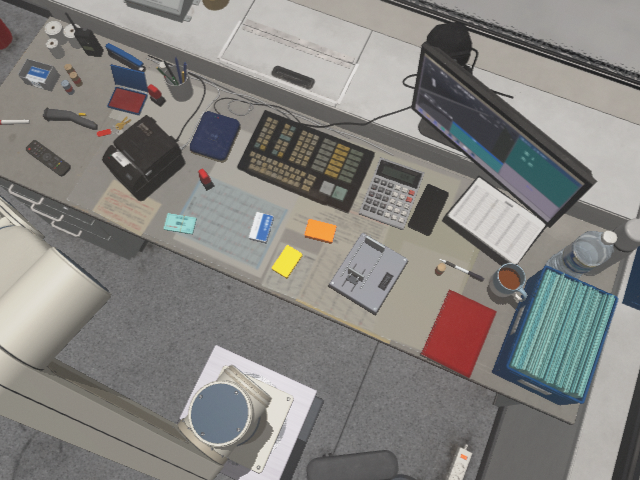

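The scene view shows the lane cards at (261,211) and the feeder at (357,285). In the top view they're at (261,227) and (368,272), with the end stop at (374,243), the guide at (353,275) and the wheel at (386,282). Next I'll zoom in for measuring.

```bash
cat > h.py <<'E'
from workcell import *
import cv2,numpy as np
from scipy.spatial.transform import Rotation as R
def ray(i,uv,z):
    uv=np.atleast_2d(uv).astype(float);T=np.array(i["T"])
    d=np.c_[(uv[:,0]-i["cx"])/i["fx"],(uv[:,1]-i["cy"])/i["fy"],np.ones(len(uv))]@T[:3,:3].T
    o=T[:3,3];return o+d*((z-o[2])/d[:,2])[:,None]
def proj(i,p):
    T=np.array(i["T"]);c=(np.atleast_2d(p)-T[:3,3])@T[:3,:3];return np.c_[c[:,0]/c[:,2]*i["fx"]+i["cx"],c[:,1]/c[:,2]*i["fy"]+i["cy"]]
def totool(p):  # world displacement from measured pose -> tool axes units
    o=get_obs();return R.from_rotvec(o["orientation"]).inv().apply(np.array(p)-o["ee_pos"])/300
E
python3 - <<'E'
from h import *
i=get_image("top");p=i["pixels"]
cv2.imwrite("pics/top1.png",cv2.resize(p[200:320,230:420,::-1],None,fx=4,fy=4,interpolation=cv2.INTER_CUBIC))
print(ray(i,[261,227],22).round(),ray(i,[368,272],30).round())
s=get_image("scene");print(ray(s,[261,211],22).round())
T=np.array(get_image("wrist")["T"]);o=get_obs();
Rt=R.from_rotvec(o["orientation"]).as_matrix();print((Rt.T@(T[:3,3]-o["ee_pos"])).round(1),(Rt.T@T[:3,:3]).round(2),Rt.round(2))
E
```

```text
[[518. 186.  22.]] [[ 515. -162.   30.]]
[[512. 177.  22.]]
[  84.9   -0.4 -162.4] [[-0.   -0.95 -0.3 ]
 [ 1.   -0.   -0.  ]
 [ 0.   -0.3   0.95]] [[-0.97  0.24 -0.  ]
 [ 0.24  0.97 -0.  ]
 [ 0.   -0.   -1.  ]]
```

View pics/top1.png

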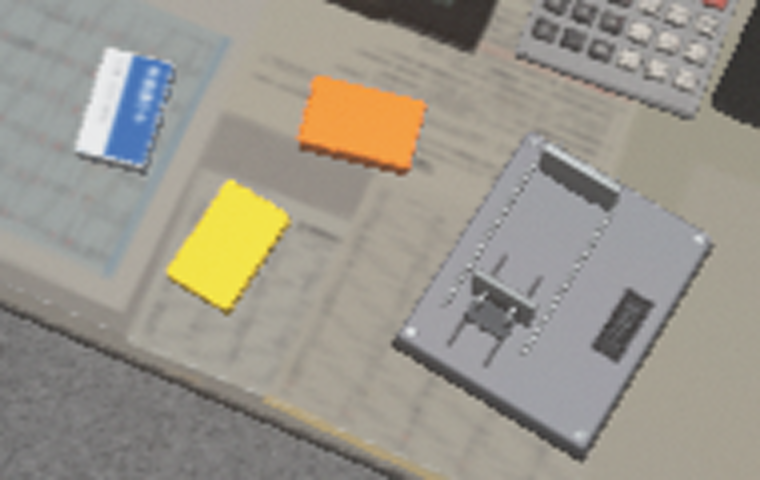

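The zoomed crop shows the feeder deck corners at about (535,133), (712,240), (583,448) and (397,340). The card top corners are at about (110,47), (173,62), (147,163) and (78,150), the guide face is at (503,290), and the wheel is at (624,325).

```bash
python3 - <<'E'
from h import *
i=get_image("top")
f=lambda c,z:ray(i,(np.array(c)+.5)/4-.5+[230,200],z)
C=f([(110,47),(173,62),(147,163),(78,150)],22);F=f([(535,133),(712,240),(583,448),(397,340)],30)
for n,P in(("cards",C),("feeder",F)):
    print(n,P.round().tolist(),P.mean(0).round(1),np.linalg.norm(P-np.roll(P,-1,0),axis=1).round())
# long axes
l=(C[0]+C[1]-C[2]-C[3]);fx=(F[0]+F[1]-F[2]-F[3])
print("yaw cards",np.degrees(np.arctan2(l[1],l[0])),"feeder",np.degrees(np.arctan2(fx[1],fx[0])))
o=get_obs();X=R.from_rotvec(o["orientation"]).as_matrix();print("tool x yaw",np.degrees(np.arctan2(X[1,0],X[0,0])))
print("guide",f([(503,298),(580,178)],30).round(1),"wheel",f([(624,325)],39).round(1))
print("above cards",totool([*C.mean(0)[:2],150]))
E
```

```text
cards [[559.0, 218.0, 22.0], [567.0, 169.0, 22.0], [486.0, 153.0, 22.0], [475.0, 204.0, 22.0]] [521.9 186.1  22. ] [50. 83. 53. 85.]
feeder [[621.0, -104.0, 30.0], [596.0, -255.0, 30.0], [415.0, -225.0, 30.0], [434.0, -73.0, 30.0]] [ 516.8 -164.2   30. ] [152. 184. 154. 190.]
yaw cards 10.302402720990901 feeder -9.400119599346034
tool x yaw 166.14528437476747
guide [[ 494.2 -130.9   30. ]
 [ 602.  -148.1   30. ]] wheel [[ 508.1 -218.8   39. ]]
above cards [-1.54064918 -1.06380098  0.24195573]
```

Request:
step_arm --deltas '[[[-0.8,-0.55,0.1],[0,0,0],1],[[-0.8,-0.55,0.1],[0,0,0],1],[[-0.8,-0.55,0.1],[0,0,0],1],[[-0.8,-0.55,0.1],[0,0,0],1],[[-0.8,-0.55,0.1],[0,0,0],1],[[-0.8,-0.55,0.1],[0,0,0],1],[[-0.8,-0.55,0.1],[0,0,0],1],[[-0.8,-0.55,0.1],[0,0,0],1],[[-0.8,-0.55,0.1],[0,0,0],1],[[-0.8,-0.55,0.1],[0,0,0],1]]'

```text
t: 1.13
ee_pos: [343.3, 389.4, 192.9]
orientation: [-0.381, -3.118, -0.001]
ft_force: [0.3, -0.2, 0.5]
width: 87.9
grasp_force: 0.0
```

Request:
step_arm --deltas '[[[-0.74,-0.51,0.14],[0,0,-0.28],1],[[-0.74,-0.51,0.14],[0,0,-0.28],1],[[-0.74,-0.51,0.14],[0,0,-0.28],1],[[-0.74,-0.51,0.14],[0,0,-0.28],1],[[-0.74,-0.51,0.14],[0,0,-0.28],1],[[-0.74,-0.51,0.14],[0,0,-0.28],1],[[-0.74,-0.51,0.14],[0,0,-0.28],1],[[-0.74,-0.51,0.14],[0,0,-0.28],1],[[-0.74,-0.51,0.14],[0,0,-0.28],1],[[-0.74,-0.51,0.14],[0,0,-0.28],1],[[-0.74,-0.51,0.14],[0,0,-0.28],1],[[-0.74,-0.51,0.14],[0,0,-0.28],1]]'

```text
t: 2.13
ee_pos: [521.2, 189.1, 150.9]
orientation: [-0.284, 3.129, 0.0]
ft_force: [-0.8, -0.6, 0.2]
width: 87.8
grasp_force: 0.0
```

```bash
python3 - <<'E'
from h import *
i=get_image("wrist");p=i["pixels"];cv2.imwrite("pics/w1.png",p[:,:,::-1])
o=get_obs();print(o["ee_pos"],o["qpos"].round(2) if hasattr(o["qpos"],"round") else o["qpos"],o["ft_force"])
print(proj(i,[522,186,22]))
h=cv2.cvtColor(p,cv2.COLOR_RGB2HSV)
m=cv2.inRange(h,(100,120,60),(125,255,255))
n,_,s,c=cv2.connectedComponentsWithStats(m)
for k in range(1,n):
    if s[k,4]>400: print(s[k],c[k])
E
```

```text
[521.32963318 188.87472701 150.96203968] [ 0.33  0.42  1.84  0.    0.89 -1.43] [-0.22132714 -0.45573611 -0.48106657]
[[314.98328515 220.37918093]]
[ 281  158   44  112 4039] [303.39514731 210.16563506]
```

View pics/w1.png

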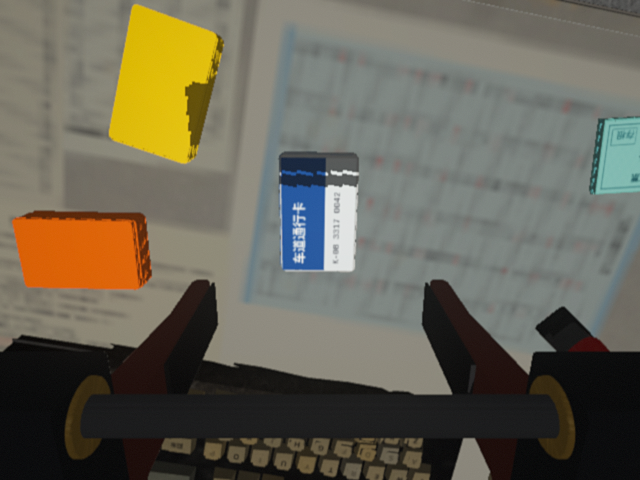

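The wrist view shows the lane cards with top-face corners at about (279,157), (358,157), (356,271) and (282,271), nearly aligned with the fingers. The nearby yellow and orange blocks are clear of them.

```bash
python3 - <<'E'
from h import *
i=get_image("wrist")
P=ray(i,[(280,157),(358,157),(356,271),(282,271)],22);print(P.round(1),P.mean(0),np.linalg.norm(P-np.roll(P,-1,0),axis=1).round())
l=P[2]+P[3]-P[0]-P[1];print(np.degrees(np.arctan2(l[1],l[0])),(totool([*P.mean(0)[:2],8])).round(3))
E
```

```text
[[481.9 154.3  22. ]
 [472.3 206.9  22. ]
 [555.4 222.9  22. ]
 [565.3 168.5  22. ]] [518.71376738 188.12526937  22.        ] [53. 85. 55. 85.]
10.304734596730341 [ 0.01  -0.     0.477]
```

Request:
step_arm --deltas '[[[0.01,0,0.1],[0,0,0],1],[[0.01,0,0.2],[0,0,0],1],[[0.01,0,0.3],[0,0,0],1],[[0.01,0,0.38],[0,0,0],1],[[0.01,0,0.44],[0,0,0],1],[[0.01,0,0.474],[0,0,0],1],[[0.01,0,0.474],[0,0,0],1],[[0.01,0,0.474],[0,0,0],1],[[0.01,0,0.474],[0,0,0],-1],[[0.01,0,0.474],[0,0,0],-1],[[0.01,0,0.474],[0,0,0],-1],[[0.01,0,0.474],[0,0,0],-1],[[0.01,0,0.474],[0,0,0],-1],[[0.01,0,0.474],[0,0,0],-1],[[0.01,0,0.474],[0,0,0],-1],[[0.01,0,0.474],[0,0,0],-1],[[0.01,0,0.474],[0,0,0],-1],[[0.01,0,0.474],[0,0,0],-1]]'

```text
t: 3.73
ee_pos: [519.4, 187.0, 9.0]
orientation: [-0.279, 3.129, 0.0]
ft_force: [-1.0, 0.5, 5.8]
width: 55.6
grasp_force: 30.0
```

Request:
step_arm --deltas '[[[0,0,-0.05],[0,0,0],-1],[[0,0,-0.15],[0,0,0],-1],[[0,0,-0.28],[0,0,0],-1],[[0,-0.05,-0.4],[0,0,0],-1],[[0.02,-0.15,-0.47],[0,0,0.05],-1],[[0.04,-0.27,-0.47],[0,0,0.1],-1],[[0.06,-0.4,-0.47],[0,0,0.15],-1],[[0.08,-0.53,-0.47],[0,0,0.2],-1],[[0.1,-0.66,-0.47],[0,0,0.228],-1],[[0.12,-0.79,-0.47],[0,0,0.228],-1],[[0.14,-0.9,-0.47],[0,0,0.228],-1],[[0.14,-0.97,-0.47],[0,0,0.228],-1],[[0.14,-1.0,-0.47],[0,0,0.228],-1],[[0.14,-1.0,-0.47],[0,0,0.228],-1],[[0.14,-1.0,-0.47],[0,0,0.228],-1],[[0.14,-1.0,-0.47],[0,0,0.228],-1]]'

```text
t: 5.07
ee_pos: [530.5, -114.5, 149.2]
orientation: [-0.256, -3.13, -0.001]
ft_force: [0.4, 0.5, -1.4]
width: 55.7
grasp_force: 30.0
```

```bash
python3 - <<'E'
from h import *
i=get_image("wrist");p=i["pixels"];cv2.imwrite("pics/w2.png",p[:,:,::-1])
o=get_obs();print(o["ee_pos"],o["ft_force"],o["width"],o["qpos"])
E
```

```text
[ 530.61039627 -114.37506411  149.28824355] [-0.68841585  0.64989222 -2.38616421] 55.7151718753182 [-2.34353717e-01  4.04164878e-01  1.86520903e+00  2.81558691e-04
  8.73018409e-01 -1.64296994e+00]
```

View pics/w2.png

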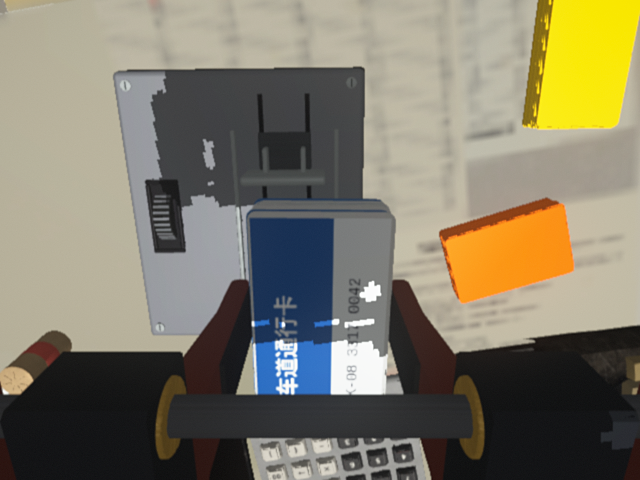

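The wrist view shows the held stack and, beyond it, the feeder. Deck corners are at (114,70), (363,69) and (152,335), the bezel centre is near (166,216), and the guide's top edge runs along v≈172–187.

```bash
cat >> h.py <<'E'
def feeder():
    d=np.load("feeder.npy");c,s=np.cos(d[2]),np.sin(d[2]);return lambda x,y:np.array([d[0]+c*x-s*y,d[1]+s*x+c*y])
E
python3 - <<'E'
from h import *
i=get_image("wrist")
P=ray(i,[(114,70),(363,69),(152,335)],30)[:,:2];print(P.round(1),np.linalg.norm(P[0]-P[1]),np.linalg.norm(P[0]-P[2]))
m=np.array([[-95,-80],[-95,80],[95,-80]])
# rigid fit
A=m-m.mean(0);B=P-P.mean(0);th=np.arctan2((A[:,0]*B[:,1]-A[:,1]*B[:,0]).sum(),(A*B).sum())
c,s=np.cos(th),np.sin(th);t=P.mean(0)-np.array([[c,-s],[s,c]])@m.mean(0)
print(t,np.degrees(th));np.save("feeder.npy",[*t,th]);f=feeder()
print("wheel pred",f(0,-56),"seen",ray(i,[(166,216)],32).round(1))
# guide inner face top edge (z=59.5) 
g=ray(i,[(241,187),(326,185)],59.5)[:,:2];print("guide feeder x,y",((g-t)@np.array([[c,-s],[s,c]])).round(1))
# stack far/near edge top at held: z = tip-9+22
z=get_obs()["ee_pos"][2]+13
K=ray(i,[(249,216),(394,216)],z);print("stack near top edge",K.round(1))
Rt=R.from_rotvec(get_obs()["orientation"]).inv();print("in tool",Rt.apply(K-get_obs()["ee_pos"]).round(1))
X=Rt.inv().as_matrix()[:2,0];print("tool x yaw-180",np.degrees(np.arctan2(-X[1],-X[0])))
for xo in (22,25):print(f(xo,28),totool([*f(xo,28),100]))
E
```

```text
[[ 410.8 -224.8]
 [ 435.3  -71.5]
 [ 596.7 -254.3]] 155.31554530779928 188.2704793764307
[ 516.29446961 -161.97219616] -8.75414251044258
wheel pred [ 507.77155831 -217.31982468] seen [[ 507.2 -217.6   32. ]]
guide feeder x,y [[-25.9   1.7]
 [-26.6  53.3]]
stack near top edge [[ 484.  -133.2  162.3]
 [ 492.6  -80.7  162.3]]
in tool [[ 43.1 -26.1 -13. ]
 [ 43.   27.1 -13. ]]
tool x yaw-180 -9.284947574522224
[ 542.29963647 -137.64666849] [-0.05071363 -0.07030288  0.16445436]
[ 545.264688   -138.10325302] [-0.0607132  -0.07021024  0.16444858]
```

Request:
step_arm --deltas '[[[-0.03,-0.04,0.05],[0,0,0],-1],[[-0.059,-0.07,0.1],[0,0,0],-1],[[-0.059,-0.07,0.16],[0,0,0],-1],[[-0.059,-0.07,0.2],[0,0,0],-1],[[-0.059,-0.07,0.2],[0,0,0],-1],[[-0.059,-0.07,0.2],[0,0,0],-1],[[-0.059,-0.07,0.2],[0,0,0],-1]]'

```text
t: 5.75
ee_pos: [545.2, -138.9, 90.0]
orientation: [0.256, 3.131, -0.0]
ft_force: [0.1, 0.2, -1.4]
width: 55.6
grasp_force: 30.0
```

```bash
python3 - <<'E'
from h import *
i=get_image("wrist");f=feeder();p=i["pixels"].copy()
cv2.imwrite("pics/w3.png",p[:,:,::-1])
print(get_obs()["ee_pos"],totool([*f(24.5,28),40]))
E
```

```text
[ 545.50392749 -139.07271228   90.34852409] [0.00318545 0.00306368 0.16782421]
```

View pics/w3.png

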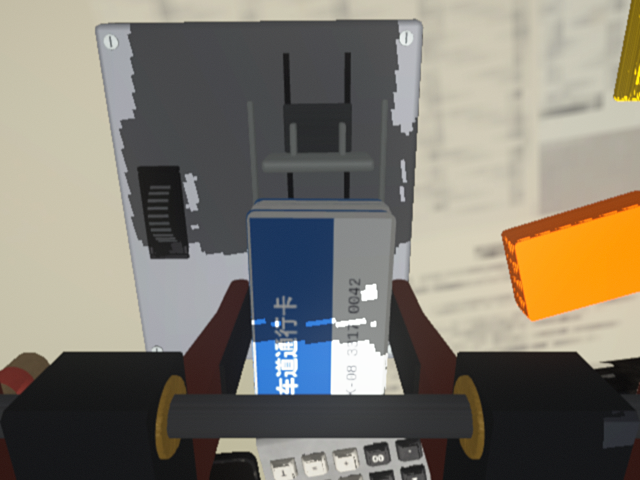

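The stack (u 249–391) is centred over the guide (u 262–373, centre 318) and between the lips, so I can lower it.

Request:
step_arm --deltas '[[[0.003,0.003,0.05],[0,0,0],-1],[[0.003,0.003,0.09],[0,0,0],-1],[[0.003,0.003,0.12],[0,0,0],-1],[[0.003,0.003,0.14],[0,0,0],-1],[[0.003,0.003,0.155],[0,0,0],-1],[[0.003,0.003,0.163],[0,0,0],-1],[[0.003,0.003,0.167],[0,0,0],-1],[[0.003,0.003,0.167],[0,0,0],-1],[[0.003,0.003,0.167],[0,0,0],-1]]'

```text
t: 6.55
ee_pos: [544.5, -138.5, 39.6]
orientation: [0.257, 3.131, -0.0]
ft_force: [0.2, -0.4, -1.0]
width: 55.4
grasp_force: 30.0
```

Request:
step_arm --deltas '[[[0,0,0.002],[0,0,0],-1],[[0,0,0.002],[0,0,0],-1],[[0,0,0.002],[0,0,0],0.6],[[0,0,0.002],[0,0,0],0.6],[[0,0,0.002],[0,0,0],0.6],[[0,0,0.002],[0,0,0],0.6],[[0,0,0.002],[0,0,0],0.6],[[0,0,0.002],[0,0,0],0.6],[[0,0,-0.03],[0,0,0],0.6],[[0,0,-0.1],[0,0,0],0.6],[[0,0,-0.2],[0,0,0],0.6],[[0,0,-0.3],[0,0,0],0.6],[[0,0,-0.3],[0,0,0],0.6],[[0,0,-0.3],[0,0,0],0.6]]'

```text
t: 7.72
ee_pos: [545.6, -138.7, 131.7]
orientation: [0.257, 3.127, -0.001]
ft_force: [-0.3, -0.6, 0.2]
width: 70.3
grasp_force: 0.0
```

```bash
python3 - <<'E'
from h import *
i=get_image("wrist");p=i["pixels"];cv2.imwrite("pics/w4.png",p[:,:,::-1])
f=feeder();print(get_obs()["ee_pos"],"over wheel start x-8:",totool([*f(-9,-56),60]).round(3))
E
```

```text
[ 544.43933854 -138.39569793  130.21985183] over wheel start x-8: [ 0.108 -0.28   0.234]
```

View pics/w4.png

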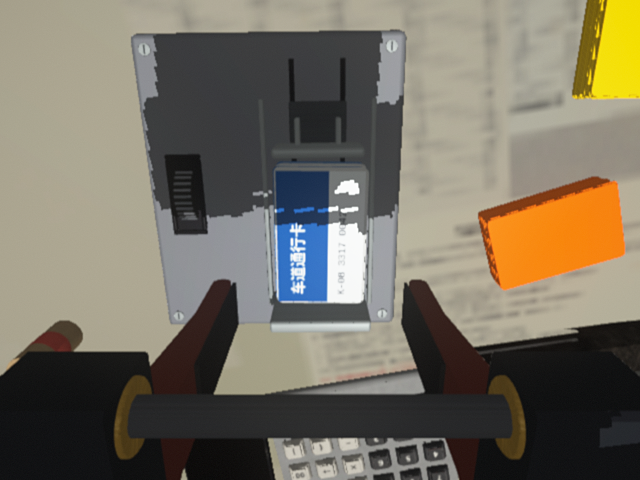

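The stack now lies flat between the lips, in front of the guide and just short of the stop. The wheel bezel is centred near (187,194), so next I'll close the fingers and go above the wheel.

Request:
step_arm --deltas '[[[0.05,-0.12,0],[0,0,0],-1],[[0.108,-0.24,0],[0,0,0],-1],[[0.108,-0.28,0],[0,0,0],-1],[[0.108,-0.28,0.1],[0,0,0],-1],[[0.108,-0.28,0.2],[0,0,0],-1],[[0.108,-0.28,0.25],[0,0,0],-1],[[0.108,-0.28,0.27],[0,0,0],-1],[[0.108,-0.28,0.28],[0,0,0],-1],[[0.108,-0.28,0.28],[0,0,0],-1],[[0.108,-0.28,0.28],[0,0,0],-1]]'

```text
t: 8.6
ee_pos: [499.1, -216.0, 45.8]
orientation: [0.257, 3.13, -0.0]
ft_force: [0.2, -0.6, 0.8]
width: 6.8
grasp_force: 0.0
```

```bash
python3 - <<'E'
from h import *
f=feeder();o=get_obs();print(o["ee_pos"],o["ft_force"],o["width"],totool([*f(-9,-56),39]).round(4),totool([*f(9,-56),39]).round(4))
E
```

```text
[ 499.0788761  -215.98720954   45.81828145] [ 0.15252389 -0.57642371  0.8404673 ] 6.812661425043171 [0.0007 0.     0.0227] [-0.0593  0.0007  0.0228]
```

Request:
step_arm --deltas '[[[0,0,0.01],[0,0,0],-1],[[0,0,0.018],[0,0,0],-1],[[0,0,0.022],[0,0,0],-1],[[0,0,0.024],[0,0,0],-1],[[0,0,0.024],[0,0,0],-1]]'

```text
t: 9.02
ee_pos: [499.0, -216.1, 38.9]
orientation: [0.257, 3.13, -0.0]
ft_force: [-0.7, 0.6, 6.6]
width: 0.8
grasp_force: 3.1
```

Request:
step_arm --deltas '[[[-0.01,0,0],[0,0,0],-1],[[-0.02,0,0],[0,0,0],-1],[[-0.03,0,0],[0,0,0],-1],[[-0.04,0,0],[0,0,0],-1],[[-0.05,0,0],[0,0,0],-1],[[-0.06,0,0],[0,0,0],-1],[[-0.06,0,0],[0,0,0],-1]]'

```text
t: 9.6
ee_pos: [517.2, -218.9, 39.1]
orientation: [0.257, 3.13, -0.0]
ft_force: [-0.3, 1.4, 6.4]
width: 0.5
grasp_force: 3.1
```

Request:
step_arm --deltas '[[[0,0,-0.03],[0,0,0],-1],[[0,0,-0.03],[0,0,0],-1],[[0.06,0,-0.03],[0,0,0],-1],[[0.06,0,-0.03],[0,0,0],-1],[[0.06,0,-0.015],[0,0,0],-1],[[0.06,0,-0.006],[0,0,0],-1],[[0.06,0,0],[0,0,0],-1],[[0.06,0,0],[0,0,0],-1]]'

```text
t: 10.27
ee_pos: [499.7, -216.4, 38.8]
orientation: [0.257, 3.13, -0.001]
ft_force: [-1.9, 0.5, 12.2]
width: 0.5
grasp_force: 5.6
```

Request:
step_arm --deltas '[[[-0.007,0,0],[0,0,0],-1],[[-0.014,0,0],[0,0,0],-1],[[-0.014,0,0],[0,0,0],-1]]'

```text
t: 10.52
ee_pos: [504.4, -217.1, 38.9]
orientation: [0.257, 3.129, -0.001]
ft_force: [-0.9, 1.5, 11.5]
width: 0.4
grasp_force: 5.2
```

```bash
python3 - <<'E'
from h import *
i=get_image("wrist");p=i["pixels"]
cv2.imwrite("pics/w5.png",p[:,:,::-1]);print(get_obs()["ee_pos"],get_obs()["ft_force"])
E
```

```text
[ 504.43484646 -217.05510165   38.97036985] [-0.83870375  1.85912531 10.57045425]
```

View pics/w5.png

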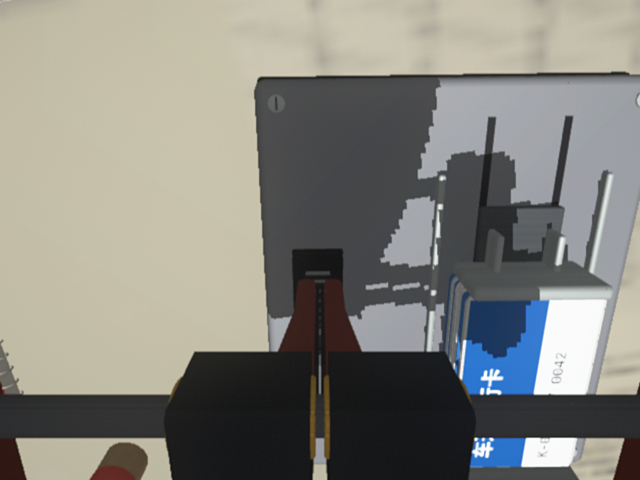

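The finger sits on the wheel and the guide now touches the near end of the stack, around v≈290. I'll keep going in small steps and watch the force.

Request:
step_arm --deltas '[[[-0.006,0,-0.001],[0,0,0],-1],[[-0.012,0,-0.001],[0,0,0],-1],[[-0.012,0,-0.001],[0,0,0],-1]]'

```text
t: 10.82
ee_pos: [507.6, -217.5, 39.0]
orientation: [0.257, 3.13, -0.001]
ft_force: [-0.8, 2.0, 8.3]
width: 0.6
grasp_force: 4.3
```

Request:
step_arm --deltas '[[[-0.006,0,0],[0,0,0],-1],[[-0.01,0,0],[0,0,0],-1],[[-0.01,0,0],[0,0,0],-1]]'

```text
t: 11.07
ee_pos: [508.2, -217.5, 38.8]
orientation: [-0.256, -3.128, -0.001]
ft_force: [-8.2, 0.0, 15.5]
width: 0.5
grasp_force: 7.5
```

Resistance jumped (8 N tangential) and the wheel stopped, so the guide is snug. I'll lift straight off and check.

Request:
step_arm --deltas '[[[0,0,-0.05],[0,0,0],-1],[[0,0,-0.15],[0,0,0],-1],[[0,0,-0.28],[0,0,0],-1],[[0,0,-0.4],[0,0,0],-1],[[0,0.1,-0.4],[0,0,0],-1],[[0,0.2,-0.4],[0,0,0],-1],[[0,0.2,-0.4],[0,0,0],-1],[[0,0.2,-0.4],[0,0,0],-1]]'

```text
t: 11.73
ee_pos: [519.6, -157.6, 158.5]
orientation: [0.253, 3.131, -0.0]
ft_force: [-0.8, -0.2, 0.0]
width: 0.6
grasp_force: 0.0
```

```bash
python3 - <<'E'
from h import *
i=get_image("wrist");p=i["pixels"]
f=feeder();uv=proj(i,[*f(31,28),52])[0].round().astype(int);print(uv,get_obs()["ft_force"])
x,y=np.clip(uv[0]-130,0,380),np.clip(uv[1]-120,0,240)
print(x,y);cv2.imwrite("pics/w6.png",cv2.resize(p[y:y+240,x:x+260,::-1],None,fx=2.5,fy=2.5,interpolation=cv2.INTER_CUBIC))
E
```

```text
[354 269] [ 0.06948831 -0.18319001 -0.03812411]
224 149
```

View pics/w6.png

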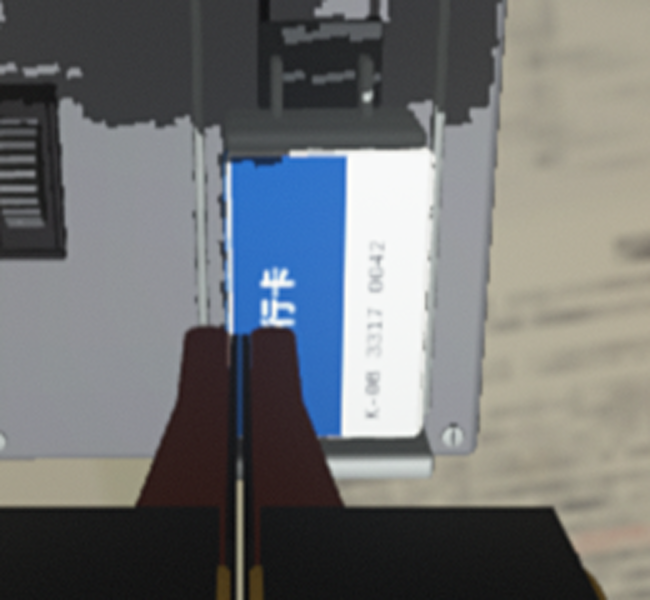

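The crop shows the guide against the near end of the stack (v≈147) and the far end (v≈437) at the stop's dark inner face. I'll check the gaps numerically.

```bash
python3 - <<'E'
from h import *
i=get_image("wrist");d=np.load("feeder.npy");c,s=np.cos(d[2]),np.sin(d[2])
for n,u,v,z in(("stack far",380,437,52),("stop top inner",385,458,60),("guide top inner",330,147,59.5),("stack near",400,152,52),("guide top outer",330,108,59.5)):
    P=ray(i,[(u+.5)/2.5-.5+224,(v+.5)/2.5-.5+149],z)[0,:2]-d[:2];print(n,(P@np.array([[c,-s],[s,c]])).round(1))
E
```

```text
stack far [73.5 43.4]
stop top inner [75.5 43.8]
guide top inner [-14.4  27. ]
stack near [-11.   46.1]
guide top outer [-24.6  26.8]
```

The measured guide-to-stop distance is 88–90 mm, against 88 expected. One more light stroke will confirm it's snug.

Request:
step_arm --deltas '[[[0.02,-0.1,0],[0,0,0],-1],[[0.02,-0.2,0],[0,0,0],-1],[[0.02,-0.2,0],[0,0,0],-1],[[0.02,-0.2,0.12],[0,0,0],-1],[[0.02,-0.2,0.24],[0,0,0],-1],[[0.02,-0.2,0.33],[0,0,0],-1],[[0.02,-0.2,0.375],[0,0,0],-1],[[0.02,-0.2,0.39],[0,0,0],-1],[[0.02,-0.2,0.398],[0,0,0],-1],[[0.02,-0.2,0.4],[0,0,0],-1],[[0.02,-0.2,0.4],[0,0,0],-1]]'

```text
t: 12.75
ee_pos: [501.5, -216.5, 39.0]
orientation: [-0.258, -3.127, -0.002]
ft_force: [-7.3, 2.0, 9.7]
width: 0.0
grasp_force: 4.9
```

Request:
step_arm --deltas '[[[-0.004,0,0],[0,0,0],-1],[[-0.008,0,0],[0,0,0],-1],[[-0.008,0,0],[0,0,0],-1]]'

```text
t: 13.0
ee_pos: [502.0, -216.5, 38.9]
orientation: [-0.257, -3.123, -0.003]
ft_force: [-13.2, 2.1, 15.3]
width: 0.1
grasp_force: 7.2
```

The wheel won't turn (13 N for 0.5 mm), so the guide is fully snug. I'll lift straight off.

Request:
step_arm --deltas '[[[0,0,-0.05],[0,0,0],-1],[[0,0,-0.15],[0,0,0],-1],[[0,0,-0.28],[0,0,0],-1],[[0,0,-0.4],[0,0,0],-1],[[0,0,-0.4],[0,0,0],-1],[[0,0,-0.4],[0,0,0],-1]]'

```text
t: 13.5
ee_pos: [507.4, -218.3, 161.2]
orientation: [0.258, 3.126, -0.003]
ft_force: [-1.1, 0.8, -0.4]
width: 0.3
grasp_force: 0.0
```

```bash
python3 - <<'E'
from h import *
o=get_obs();print(o["ee_pos"],o["ft_force"]);print(close_job())
E
```

```text
[ 507.38240098 -218.2707879   161.2346965 ] [-1.13338334  0.75637695 -0.37737478]
the job is handed in; nothing more can be done
None
```

The lane cards are loaded flat between the lips and pushed home against the end stop, the guide is closed snug by the thumbwheel alone (a second stroke would not turn it further), and the job is handed in at 13.5 s; no verdict was returned.

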